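# Fetch a freshly varnished knob from the drying rack with sprung tongs

## Robot

A 6-joint arm with a two-finger parallel gripper is mounted at the origin on a cart in front of the work surface, level with it; the furniture and walls round the work are solid. World frame = base frame: x ahead of the robot, y to its left, z up, the work surface at z = 0. Lengths are in m, angles in rad, forces in N, time in s.
With the tool pointing down it reaches from about 0.425 to 0.95 m from the base axis. Payload 3.5 kg.
Tool frame: the origin (TCP) lies on the centre line of the jaws, within the pads' length; the fingertips stand 14 mm ahead of it and the grasp point (between the pads) lies 5 mm behind it (tips_ahead is the distance from the TCP to the fingertips, in m); y points along the fingers, z is the direction in which the jaws open and shut, and the axes are right-handed (so a half turn about y gives the same grasp; the last joint's range is limited). The gripper opens to 85 mm and grips with 20 to 120 N. Pads are 22 mm wide; open, the fingers measure 114 mm over their backs; the gripper's body (76 mm by 85 mm) begins 54 mm behind the grasp point. The pads swing forward as they close: fully open they stand 13 mm farther back than shut.
Start: joints at [-1.453, 0.286, 1.577, -0, 1.279, -0.15], TCP at [0.179, -0.651, 0.245] pointing down, gripper open.
Joint ranges: [-2.77, 2.77], [-0.9, 2.22], [0.21, 2.48], [-1.53, 4.67], [0.24, 2.81], [-2.84, 2.84]. Speed limits (rad/s): [2.79, 2.79, 3.14, 3.14, 3.14, 3.14].

## Interface

Orientations are given as a unit quaternion [x, y, z, w].
In Python, from plant import get_state, read_camera, sign_off, tips_ahead gives the robot as it stands.
- The arm moves only by the tool send_rows, never from a script. Its argument "plan" is a list of rows, each a list of 2 entries, a list of its own where there are three numbers: the shift along the tool's x, y, z in units of 12 cm (1.0 is 12 cm), then the turn, a rotation vector about the tool's x, y, z in units of 360 degrees (1.0 is 360 degrees). In form: [[[tx, ty, tz], [rx, ry, rz]], ...]. A call has 1 to 12 rows; each row shifts and turns the commanded pose from where the row before left it, along the tool's axes as they then stand; what a row does not reach is not made up. A row lasts 1/10 s, in which the tool goes at most 50 mm and 8.59 degrees, less where a joint would pass 70% of its speed; a pose out of reach is approached as far as the arm can. A call with a number of a shift or a turn outside -1 to 1 is refused whole. A call with a gripper value outside its range is refused whole. "gripper" is the closure, from 0 (fully open) to 1 (shut), set as the call begins (left out, the last holds). The fingers move at their own pace and stop on an object; "grip_force" is the grip in N (left out, the last holds). Time passes only in rows, so rows that do not move let the fingers close. It gives the time, the measured TCP pose, the force and the opening at its end, in the units of the state.
- get_state(): the state, without advancing time (a new reading comes with each control period).
- read_camera(name): name is "scene" or "top" or "wrist"; returns a dict with "img" (420x560x3 uint8, blue, green, red), "fx", "fy", "cx", "cy" (pixels), "world_from_camera" (4x4, takes a point from camera to world coordinates); the wrist camera has in their place "mount" (4x4, takes a point from camera to tool coordinates, whose origin is the TCP and whose axes are the tool frame's). Camera axes: x right, y down, z forward; pixel columns grow to the right and rows downward; lengths in m; the calibration is good to about 2 mm. A picture is of the moment at which its call begins: read the wrist's pose just before it. There is no depth.
- sign_off(): hands the job in, once; it reports no verdict.
The state is a dict: "time": time; "qpos": joint angles; "dq": joint speeds; "joint_efforts": joint torques, N m; "eef_pos": TCP position; "tcp_rot": TCP orientation; "contact_force": force on the tool from outside, world axes, zero at the start; "wrist_torque": the same for the moment, N m; "opening": opening from 0.0 (shut) to 1.0 (fully open).
Only numpy, scipy, OpenCV 4.12 (cv2) and the standard library are available. Lean on these libraries where they do the work, as an engineer would, in place of code of your own. Each camera call takes 0.05 s, during which the arm holds its last target. There are 200 camera calls.

## Task

Two freshly varnished turned parts are drying in the open-fronted rack. Pick up the sprung tongs from the desk, squeeze them shut on the mushroom-headed knob where it stands, bring it out through the open front and lift it straight-standing until its underside is at least 10 cm above the desk, in front of the rack; the program finishes while still holding it there, at rest, in the squeezed tongs. The varnish is wet, so the gripper must not touch the knob, and leave the straight peg in the other bay alone.

Things in the scene. Friction and masses are not known exactly. Their poses are not given: they have to be found in the camera images.
- rack: Plywood rack fixed to the desk, base 120 (x) x 250 (y) x 10 mm, three 8 mm walls along x, back wall, clear plastic roof from 90 to 95 mm above the desk. Two bays, each 113 mm wide, centred at y = +60 and -60 mm, open only to the front (-x). Base begins at x = -60, roof at -50, walls at -45; back wall inside at +52 mm. Origin: centre of the underside, z up.
- knob: Mushroom-headed wooden knob, loose, about 35 g, upright on the rack's base in either bay, 10 to 25 mm in front (-x) of the rack's middle, within 8 mm of the bay's middle line. Round stem 22 mm in diameter from 0 to 30 mm, then a head 34 mm in diameter, 49 mm tall in all. Origin: centre of its underside; z up its axis.
- peg: Straight wooden peg, loose, upright in the other bay: plain cylinder 24 mm in diameter, 43 mm tall, no head. Leave it alone. Origin: centre of its underside.
- tongs: Steel sprung tongs, 0.12 kg, loose, lying on edge: the strips stand 22 mm high (z 0 to 22 mm), 206 mm long in all. Origin: underside of the hinge at the back end (20 mm in diameter); x forward along the middle line to the jaws, y to the left arm, z up. Both arms swing together about the hinge in the x-y plane, each sprung open 0.12 rad.
- tongs_left: Left (+y) arm of the tongs, pivoted at the tongs' hinge; origin at the tongs' origin. Has a flat wooden finger plate, 22 mm high, from 62 to 118 mm ahead of the hinge.
- tongs_right: Right (-y) arm, the mirror image of the left, with the same finger plate; origin at the tongs' origin.
- tongs_grip (a point): Where to squeeze, along y: midway between the finger plates, 90 mm ahead of the hinge, 11 mm above the tongs' underside. Over the plates here: 59 mm free, 37 mm when closed on the knob's stem (plates parallel half way). Takes about 5 N to start, 11 N to reach the stem; squeezed to 50-52 mm the tongs can be lifted and carried open; 20 to 25 N holds the stem firmly.
- tongs_jaws (a point): Midway between the jaws, 195 mm ahead of the hinge (105 mm ahead of tongs_grip), 11 mm above the tongs' underside. The jaws are upright V grooves 18 mm high that centre a round stem here. Gap between them about 62 mm free, 48 mm with the plates squeezed to 52 mm; the tips then measure 66 mm over their outsides.

How it is judged:
By the outcome, as a careful person would: the job done as asked, in the order asked, and still so for the second after the job is handed in, while the arm keeps its last pose, push and grip.
It also fails if it takes over 45 s, if anything falls off the work surface, if the arm or the gripper's body presses on something with over 40 N, if the wrist force passes 120 N, or if a joint passes its speed limit or range.

## Working session

There is one attempt and no reset: what is moved stays moved. The work goes in short steps, Python scripts to look and compute and a tool call to move; the robot and the scene stay as the last step left them, time stands still between calls to the robot, and variables do not carry over. Pictures are saved under pics/ and viewed, about 8 in all and at most 12, crops included, and the job is handed in when it is done.

Besides the shell and the picture viewer there is one more tool, called as name(argument=value, ...), one argument or row to a line, values as JSON. send_rows: Moves the arm, as the interface text tells. Its arguments: {"type":"object","properties":{"plan":{"type":"array"},"gripper":{"type":"number"},"grip_force":{"type":"number"}},"required":["plan"]}

```bash
mkdir -p pics; ls; python3 - <<'E'
from plant import *
import cv2,numpy as np
s=get_state();print(s, tips_ahead)
for n in ("scene","top"):
    c=read_camera(n);cv2.imwrite(f"pics/{n}0.png",c["img"]);np.save(f"pics/{n}.npy",c["world_from_camera"])
    print(n,c["fx"],c["fy"],c["cx"],c["cy"],c["world_from_camera"].round(4).tolist())
c=read_camera("wrist");cv2.imwrite("pics/w0.png",c["img"]);print(c["fx"],c["cx"],c["cy"],np.array(c["mount"]).round(4).tolist())
E
```

```text
pics
{'time': 0.0, 'qpos': array([-1.45300077e+00,  2.87177554e-01,  1.57817635e+00, -1.94247614e-06,
        1.27858486e+00, -1.50029161e-01]), 'dq': array([-8.04354985e-04,  9.69731532e-05, -1.43479569e-04,  2.43329680e-04,
       -6.75123338e-04, -1.51803110e-03]), 'joint_efforts': array([-3.38397820e-05, -4.05977654e+01, -2.92628145e+01, -9.49890637e-05,
        5.81375265e-03,  2.01664371e-06]), 'eef_pos': array([ 0.17856354, -0.65030964,  0.24393956]), 'tcp_rot': array([-0.09439501,  0.70160502, -0.69994626,  0.09442043]), 'contact_force': array([ 0.57759838,  0.10170596, -0.0777228 ]), 'wrist_torque': array([ 0.00999355,  0.02603684, -0.00306269]), 'opening': 1.0008625604728936} 0.014
scene 499.9856033393948 499.9856033393948 280.2384838454903 213.8524612531991 [[-0.815, -0.4163, 0.403, 0.1536], [-0.5793, 0.5993, -0.5525, 0.443], [-0.0116, -0.6837, -0.7296, 0.7585], [0.0, 0.0, 0.0, 1.0]]
top 406.7773156616403 406.7773156616403 274.14452857056597 209.61548990654327 [[0.0269, -0.9944, 0.1027, 0.4442], [-0.9996, -0.0272, -0.0014, -0.0694], [0.0041, -0.1026, -0.9947, 1.0046], [0.0, 0.0, 0.0, 1.0]]
318.77624435834355 276.1350747882503 205.54069772179625 [[0.0014, 0.9525, 0.3047, -0.0786], [-0.0014, -0.3047, 0.9525, -0.1295], [1.0, -0.0018, 0.0009, -0.0009], [0.0, 0.0, 0.0, 1.0]]
```

View pics/top0.png

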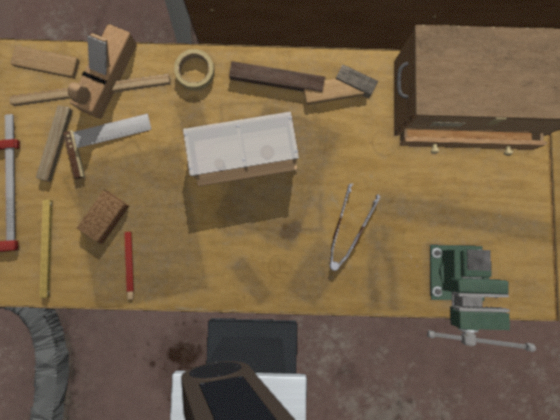

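View pics/scene0.png

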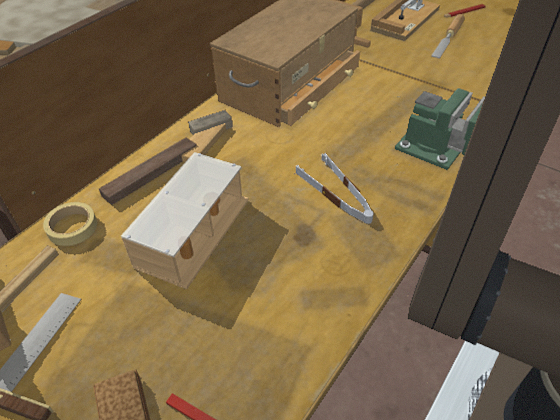

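```bash
python3 - <<'E'
import cv2,numpy as np
t=cv2.imread("pics/top0.png");s=cv2.imread("pics/scene0.png")
a=cv2.resize(t[105:280,180:390],None,fx=3.4,fy=3.4,interpolation=cv2.INTER_CUBIC)
b=cv2.resize(s[145:295,115:385],None,fx=2.9,fy=2.9,interpolation=cv2.INTER_CUBIC)
cv2.imwrite("pics/ca.png",a);cv2.imwrite("pics/cb.png",b);print(a.shape,b.shape)
E
```

```text
(595, 714, 3) (435, 783, 3)
```

View pics/ca.png

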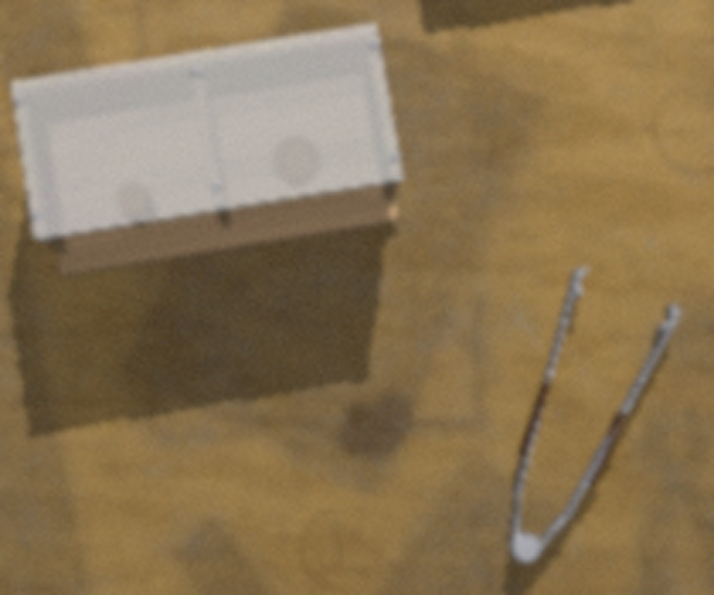

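View pics/cb.png

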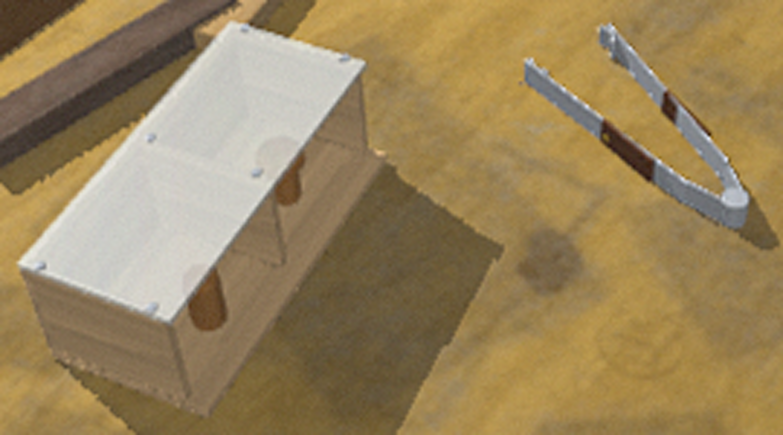

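```bash
cat > h.py <<'E'
import numpy as np,cv2
from scipy.spatial.transform import Rotation as R
from plant import *
K=dict(top=(406.777,274.1445,209.6155),scene=(499.9856,280.2385,213.8525))
def cast(cam,px,z):
    f,cx,cy=K[cam];T=np.load(f"pics/{cam}.npy")
    p=np.atleast_2d(px).astype(float);d=np.c_[(p[:,0]-cx)/f,(p[:,1]-cy)/f,np.ones(len(p))]@T[:3,:3].T
    return T[:3,3]+d*((z-T[2,3])/d[:,2])[:,None]
def castw(c,st,px,z):
    p=np.atleast_2d(px).astype(float);M=np.array(c["mount"]);Rw=R.from_quat(st["tcp_rot"]).as_matrix()
    d=np.c_[(p[:,0]-c["cx"])/c["fx"],(p[:,1]-c["cy"])/c["fy"],np.ones(len(p))]@M[:3,:3].T@Rw.T
    o=st["eef_pos"]+Rw@M[:3,3]
    return o+d*((z-o[2])/d[:,2])[:,None]
E
python3 - <<'E'
from h import *
A=lambda p:np.array(p)/3.4+[180,105]-.35
B=lambda p:np.array(p)/2.9+[115,145]-.33
r=cast("top",A([(13,82),(377,25),(401,181),(35,240)]),.095);print("roof top",r.round(4).tolist())
r2=cast("scene",B([(20,268),(235,22),(366,62),(168,322)]),.095);print("roof sc",r2.round(4).tolist())
b=cast("top",A([(65,273),(390,228)]),.01);print("base front top",b.round(4).tolist())
b=cast("scene",B([(209,413),(383,155)]),[.01]);print("base front sc",b.round(4).tolist())
for n,p in(("top",A([(525,547),(581,270),(673,312),(297,161),(135,200)])),("scene",B([(735,195),(529,62),(607,30)]))):
    z=np.array([.022,.022,.022,.056,.053])[:len(p)]
    for q,zz in zip(p,z):print(n,cast(n,q,zz).round(4))
s=get_state();print(R.from_quat(s["tcp_rot"]).as_matrix().round(3))
E
```

```text
roof top [[0.7187, 0.1422, 0.095], [0.7652, -0.1023, 0.095], [0.658, -0.1208, 0.095], [0.6111, 0.1222, 0.095]]
roof sc [[0.7161, 0.1446, 0.095], [0.7642, -0.1018, 0.095], [0.6607, -0.1212, 0.095], [0.6135, 0.1236, 0.095]]
base front top [[0.603, 0.1171, 0.01], [0.6428, -0.1183, 0.01]]
base front sc [[0.6008, 0.1208, 0.01], [0.6518, -0.1205, 0.01]]
top [[ 0.4149 -0.2178  0.022 ]]
top [[ 0.6135 -0.2558  0.022 ]]
top [[ 0.5849 -0.3221  0.022 ]]
top [[ 0.6794 -0.05    0.056 ]]
top [[0.6491 0.0625 0.053 ]]
scene [[ 0.4177 -0.2203  0.022 ]]
scene [[ 0.6139 -0.2543  0.022 ]]
scene [[ 0.5849 -0.3201  0.022 ]]
[[-0.964 -0.     0.265]
 [-0.265  0.002 -0.964]
 [-0.    -1.    -0.002]]
```

send_rows(
  plan=[
    [[0, 0, 0], [0, 0.02, 0]],
    [[0, 0, 0], [0, 0.02, 0]],
    [[0, 0, 0], [0, 0.02, 0]],
    [[0, 0, 0], [0, 0.02, 0]],
    [[0, 0, 0], [0, 0.02, 0]],
    [[0, 0, 0], [0, 0, 0]],
  ],
  gripper=0,
)

```text
time: 0.75
eef_pos: [0.1786, -0.6507, 0.2448]
tcp_rot: [0.127, 0.696, -0.695, -0.127]
contact_force: [0.1, 0.1, -0.1]
opening: 1.003
```

send_rows(
  plan=[
    [[-0.111, 0, -0.338], [0, 0, 0]],
    [[-0.111, 0, -0.338], [0, 0, 0]],
    [[-0.111, 0, -0.338], [0, 0, 0]],
    [[-0.111, 0, -0.338], [0, 0, 0]],
    [[-0.111, 0, -0.338], [0, 0, 0]],
    [[-0.111, 0, -0.338], [0, 0, 0]],
    [[-0.111, 0, -0.338], [0, 0, 0]],
    [[-0.111, 0, -0.338], [0, 0, 0]],
    [[-0.111, 0, -0.338], [0, 0, 0]],
    [[-0.111, 0, -0.338], [0, 0, 0]],
    [[-0.111, 0, -0.338], [0, 0, 0]],
    [[-0.111, 0, -0.338], [0, 0, 0]],
  ],
)

```text
time: 1.95
eef_pos: [0.5007, -0.2503, 0.2453]
tcp_rot: [-0.126, -0.696, 0.696, 0.126]
contact_force: [0.5, 0.5, -0.5]
opening: 0.998
```

send_rows(
  plan=[
    [[0, 0.35, 0], [0, 0, 0]],
    [[0, 0.35, 0], [0, 0, 0]],
    [[0, 0.35, 0], [0, 0, 0]],
    [[0, 0, 0], [0, 0, 0]],
    [[0, 0, 0], [0, 0, 0]],
  ],
)

```text
time: 2.45
eef_pos: [0.4997, -0.2518, 0.1193]
tcp_rot: [0.126, 0.696, -0.695, -0.127]
contact_force: [0.4, 0.2, 0.7]
opening: 1.002
```

```bash
python3 - <<'E'
from h import *
s=get_state();c=read_camera("wrist");cv2.imwrite("pics/w1.png",c["img"])
print(s["eef_pos"],R.from_quat(s["tcp_rot"]).as_matrix().round(3).tolist(),s["opening"])
E
```

```text
[ 0.49971473 -0.25177033  0.11930065] [[-0.936, -0.001, -0.351], [0.351, 0.001, -0.936], [0.001, -1.0, -0.0]] 1.0017851477351252
```

View pics/w1.png

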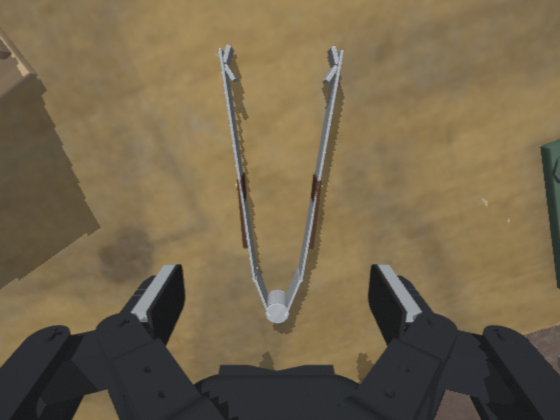

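```bash
python3 - <<'E'
from h import *
s=get_state();c=read_camera("wrist")
P=[(277,312),(220,50),(343,52),(240,178),(243,247),(319,178),(314,248)]
w=castw(c,s,P,.022);Rw=R.from_quat(s["tcp_rot"]).as_matrix()
print(w.round(4).tolist());print(((w-s["eef_pos"])@Rw).round(4).tolist())
h=w[0];m=(w[1]+w[2])/2;d=(m-h)[:2];print("heading",np.degrees(np.arctan2(d[1],d[0])),np.linalg.norm(d))
g=h+np.r_[d/np.linalg.norm(d)*.09,0];print("grip",g,"shift",((g-s["eef_pos"])@Rw/.12).round(3))
E
```

```text
[[0.4178, -0.2213, 0.022], [0.6186, -0.2571, 0.022], [0.5891, -0.3319, 0.022], [0.5352, -0.2365, 0.022], [0.4833, -0.2174, 0.022], [0.5147, -0.2907, 0.022], [0.4627, -0.2693, 0.022]]
[[0.0891, 0.099, -0.0003], [-0.1115, 0.0995, -0.0374], [-0.1102, 0.0996, 0.043], [-0.0262, 0.0993, -0.0274], [0.0292, 0.0992, -0.027], [-0.0261, 0.0994, 0.0306], [0.0301, 0.0992, 0.0288]]
heading -21.48604840285071 0.19996251355719663
grip [ 0.50153169 -0.25421562  0.022     ] shift [-0.007  0.827  0.009]
```

send_rows(
  plan=[
    [[-0.01, 0.3, 0.01], [0, 0.0025, 0]],
    [[0, 0.25, 0], [0, 0, 0]],
    [[0, 0.15, 0], [0, 0, 0]],
    [[0, 0.1, 0], [0, 0, 0]],
    [[0, 0.04, 0], [0, 0, 0]],
    [[0, 0, 0], [0, 0, 0]],
    [[0, 0, 0], [0, 0, 0]],
  ],
)

```text
time: 3.25
eef_pos: [0.5017, -0.2542, 0.0202]
tcp_rot: [-0.133, -0.694, 0.695, 0.131]
contact_force: [-0.1, 0.2, 0.2]
opening: 0.999
```

send_rows(
  plan=[
    [[0, 0, 0], [0, 0, 0]],
    [[0, 0, 0], [0, 0, 0]],
    [[0, 0, 0], [0, 0, 0]],
    [[0, 0, 0], [0, 0, 0]],
    [[0, 0, 0], [0, 0, 0]],
    [[0, 0, 0], [0, 0, 0]],
    [[0, 0, 0], [0, 0, 0]],
    [[0, 0, 0], [0, 0, 0]],
  ],
  gripper=0.4,
  grip_force=22,
)

```text
time: 4.05
eef_pos: [0.5019, -0.2543, 0.0204]
tcp_rot: [-0.133, -0.694, 0.695, 0.131]
contact_force: [-0.5, 1.3, 5.8]
opening: 0.603
```

```bash
python3 - <<'E'
from h import *
s=get_state();c=read_camera("wrist");cv2.imwrite("pics/w2.png",c["img"])
print(s["eef_pos"],s["contact_force"],s["opening"])
E
```

```text
[ 0.50187205 -0.25429574  0.02039813] [-0.49814724  1.32438766  5.76803565] 0.6026922140075138
```

View pics/w2.png

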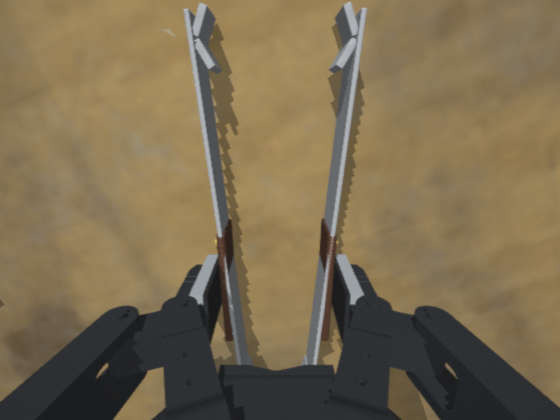

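send_rows(
  plan=[
    [[0, -0.05, 0], [0, 0, 0]],
    [[0, -0.15, 0], [0, 0, 0]],
    [[0, -0.2, 0], [0, 0, 0]],
    [[0, -0.2, 0], [0, 0, 0]],
    [[0, 0, 0], [0, -0.015, 0]],
    [[0, 0, 0], [0, -0.015, 0]],
    [[0, 0, 0], [0, -0.015, 0]],
    [[0, 0, 0], [0, -0.015, 0]],
    [[0, 0, 0], [0, -0.015, 0]],
    [[0, 0, 0], [0, -0.015, 0]],
    [[0, 0, 0], [0, 0, 0]],
  ],
)

```text
time: 5.2
eef_pos: [0.5002, -0.2531, 0.0903]
tcp_rot: [-0.067, 0.704, -0.704, 0.067]
contact_force: [-0.5, -0.8, -0.6]
opening: 0.602
```

send_rows(
  plan=[
    [[-0.01, 0, -0.15], [0, 0, 0]],
    [[-0.01, 0, -0.25], [0, 0, 0]],
    [[-0.01, 0, -0.25], [0, 0, 0]],
    [[-0.01, 0, -0.25], [0, 0, 0]],
    [[-0.01, 0, -0.25], [0, 0, 0]],
    [[-0.01, 0, -0.15], [0, 0, 0]],
    [[0, 0, -0.09], [0, 0, 0]],
    [[0, 0, 0], [0, 0, 0]],
    [[0, 0, 0], [0, 0, 0]],
  ],
)

```text
time: 6.1
eef_pos: [0.4764, -0.0884, 0.0907]
tcp_rot: [0.067, -0.704, 0.704, -0.067]
contact_force: [0.7, 0.0, -1.3]
opening: 0.603
```

```bash
python3 - <<'E'
from h import *
s=get_state();c=read_camera("wrist");cv2.imwrite("pics/w3.png",c["img"])
t=read_camera("top")["img"];cv2.imwrite("pics/t3.png",t)
sc=read_camera("scene")["img"];cv2.imwrite("pics/s3.png",sc)
print(s["eef_pos"],s["contact_force"],s["opening"],R.from_quat(s["tcp_rot"]).as_matrix().round(3).tolist())
im=np.hstack([cv2.resize(c["img"],(400,300)),cv2.resize(sc[120:300,100:340],(400,300),interpolation=cv2.INTER_CUBIC)])
cv2.imwrite("pics/m3.png",im)
E
```

```text
[ 0.47644609 -0.08837413  0.09072104] [ 0.7102962   0.00986914 -1.31280576] 0.6032513163646213 [[-0.982, 0.001, 0.188], [-0.188, -0.0, -0.982], [-0.0, -1.0, 0.001]]
```

View pics/m3.png

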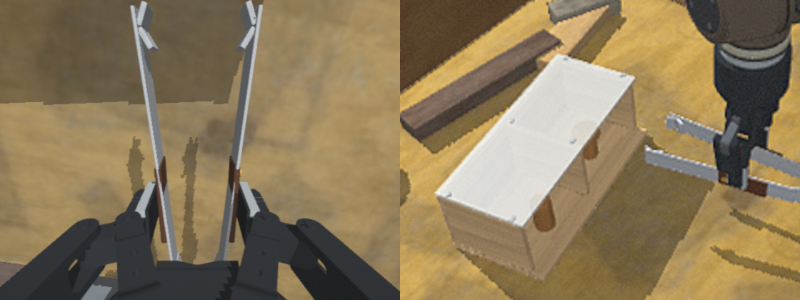

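```bash
python3 - <<'E'
from h import *
ims=[cv2.imread(f"pics/w{i}.png")[0:80,160:400] for i in (2,3)]
print([float(x.mean()) for x in ims])
im=np.vstack([cv2.resize(x,None,fx=3.3,fy=3.3,interpolation=cv2.INTER_CUBIC) for x in ims]);cv2.imwrite("pics/m4.png",im);print(im.shape)
E
```

```text
[124.78994791666666, 104.14076388888888]
(528, 792, 3)
```

View pics/m4.png

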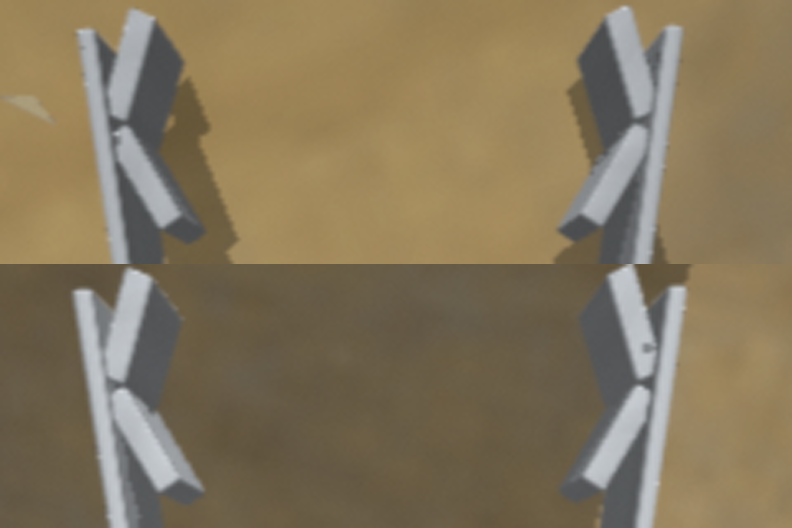

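```bash
python3 - <<'E'
from h import *
s=get_state();c=read_camera("wrist");Rw=R.from_quat(s["tcp_rot"]).as_matrix()
w=castw(c,s,[(195.8,36.7),(355.5,35.8)],s["eef_pos"][2]+.001)
m=w.mean(0);print(w,((w-s["eef_pos"])@Rw).round(4).tolist())
# knob head disc in top & scene, enlarged masks
k=cast("top",np.array((297,161))/3.4+[180,105]-.35,.057)[0]
k2=cast("scene",np.array((279,158))/2.9+[115,145]-.33,.057)[0];print("knob",k,k2)
for q in(k,k2):print(((q-m)@Rw/.12).round(3))
E
```

```text
[[ 0.57085076 -0.04079225  0.09170001]
 [ 0.58187945 -0.09753677  0.09170001]] [[-0.1016, -0.001, -0.0298], [-0.1018, -0.001, 0.028]]
knob [ 0.67911512 -0.0499984   0.057     ] [ 0.67716454 -0.04223605  0.057     ]
[-0.871  0.289  0.003]
[-0.867  0.289 -0.064]
```

send_rows(
  plan=[
    [[0, 0.15, -0.01], [0, 0, 0]],
    [[0, 0.15, 0], [0, 0, 0]],
    [[0, 0.1, 0], [0, 0, 0]],
    [[0, 0.075, 0], [0, 0, 0]],
    [[0, 0, 0], [0, 0, 0]],
    [[0, 0, 0], [0, 0, 0]],
    [[0, 0, 0], [0, 0, 0]],
  ],
)

```text
time: 7.0
eef_pos: [0.4768, -0.0874, 0.0343]
tcp_rot: [0.066, -0.704, 0.704, -0.067]
contact_force: [0.1, 0.2, -1.8]
opening: 0.601
```

```bash
python3 - <<'E'
from h import *
s=get_state();c=read_camera("wrist");cv2.imwrite("pics/w4.png",c["img"])
sc=read_camera("scene")["img"];cv2.imwrite("pics/s4.png",sc)
print(s["eef_pos"],s["contact_force"],s["opening"])
im=np.hstack([cv2.resize(c["img"],(400,300)),cv2.resize(sc[150:270,180:340],(400,300),interpolation=cv2.INTER_CUBIC)])
cv2.imwrite("pics/m5.png",im)
E
```

```text
[ 0.4767859  -0.08739663  0.03431927] [ 0.14261799  0.21533069 -1.77561579] 0.6010631520290208
```

View pics/m5.png

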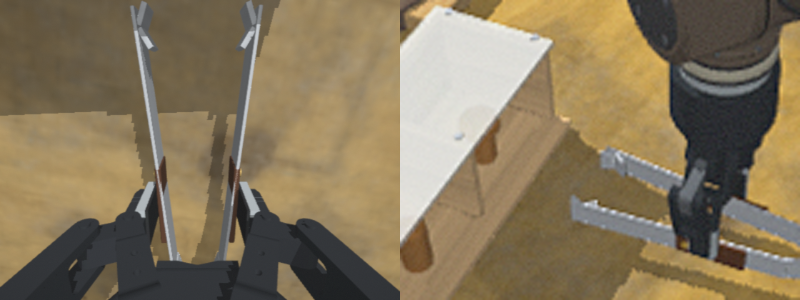

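send_rows(
  plan=[
    [[-0.1, 0, 0], [0, 0, 0]],
    [[-0.1, 0, 0], [0, 0, 0]],
    [[-0.1, 0, 0], [0, 0, 0]],
    [[-0.1, 0, 0], [0, 0, 0]],
    [[-0.1, 0, 0], [0, 0, 0]],
    [[-0.1, 0, 0], [0, 0, 0]],
    [[-0.1, 0, 0], [0, 0, 0]],
    [[0, 0, 0], [0, 0, 0]],
    [[0, 0, 0], [0, 0, 0]],
    [[0, 0, 0], [0, 0, 0]],
  ],
)

```text
time: 8.1
eef_pos: [0.5579, -0.0712, 0.0332]
tcp_rot: [-0.067, 0.704, -0.704, 0.066]
contact_force: [0.0, -0.8, -1.6]
opening: 0.6
```

```bash
python3 - <<'E'
from h import *
s=get_state();c=read_camera("wrist");cv2.imwrite("pics/w5.png",c["img"])
sc=read_camera("scene")["img"];cv2.imwrite("pics/s5.png",sc)
print(s["eef_pos"],s["contact_force"],s["opening"])
im=np.hstack([cv2.resize(c["img"][:210,140:420],(400,300),interpolation=cv2.INTER_CUBIC),cv2.resize(sc[150:270,160:320],(400,300),interpolation=cv2.INTER_CUBIC)])
cv2.imwrite("pics/m6.png",im)
E
```

```text
[ 0.55794022 -0.07115698  0.03319591] [ 0.01801025 -0.78558827 -1.57083308] 0.6000315105643781
```

View pics/m6.png

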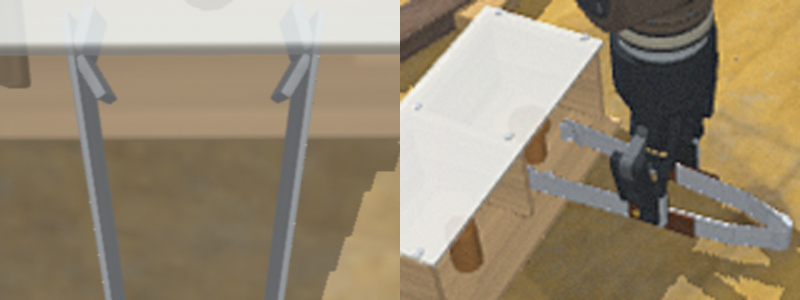

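send_rows(
  plan=[
    [[-0.04, 0, 0.01], [0, 0, 0]],
    [[-0.04, 0, 0.01], [0, 0, 0]],
    [[-0.04, 0, 0], [0, 0, 0]],
    [[-0.03, 0, 0], [0, 0, 0]],
    [[-0.015, 0, 0], [0, 0, 0]],
    [[0, 0, 0], [0, 0, 0]],
    [[0, 0, 0], [0, 0, 0]],
    [[0, 0, 0], [0, 0, 0]],
  ],
)

```text
time: 9.0
eef_pos: [0.5782, -0.0698, 0.0334]
tcp_rot: [-0.067, 0.704, -0.704, 0.067]
contact_force: [0.2, 0.6, -1.5]
opening: 0.601
```

send_rows(
  plan=[
    [[0, -0.005, 0], [0, 0, 0]],
    [[0, -0.005, 0], [0, 0, 0]],
    [[0, 0, 0], [0, 0, 0]],
    [[0, 0, 0], [0, 0, 0]],
  ],
  gripper=0.5,
  grip_force=24,
)

```text
time: 9.4
eef_pos: [0.5785, -0.0699, 0.0348]
tcp_rot: [0.067, -0.704, 0.704, -0.067]
contact_force: [-0.3, -0.3, -2.0]
opening: 0.507
```

```bash
python3 - <<'E'
from h import *
s=get_state();c=read_camera("wrist");cv2.imwrite("pics/w6.png",c["img"])
sc=read_camera("scene")["img"];cv2.imwrite("pics/s6.png",sc)
print(s["eef_pos"],s["contact_force"],s["opening"])
im=np.hstack([cv2.resize(c["img"][:210,140:420],(400,300),interpolation=cv2.INTER_CUBIC),cv2.resize(sc[150:270,160:320],(400,300),interpolation=cv2.INTER_CUBIC)])
cv2.imwrite("pics/m7.png",im)
E
```

```text
[ 0.57846749 -0.06992416  0.03480944] [-0.29925584 -0.31308641 -2.02100958] 0.50659285560708
```

View pics/m7.png

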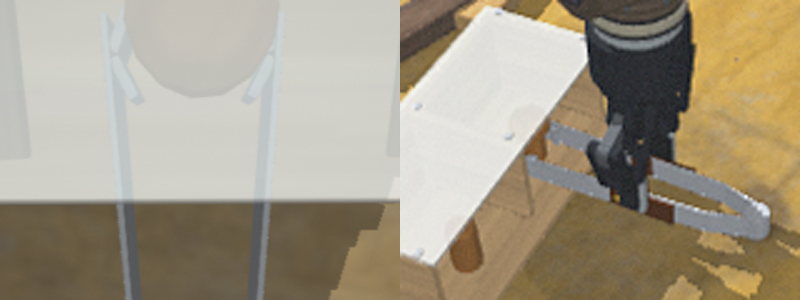

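send_rows(
  plan=[
    [[-0.015, 0, 0.01], [0, 0, 0]],
    [[-0.02, 0, 0], [0, 0, 0]],
    [[0, 0, 0], [0, 0, 0]],
    [[0, 0, 0], [0, 0, 0]],
  ],
)

```text
time: 9.9
eef_pos: [0.5829, -0.0703, 0.0347]
tcp_rot: [-0.067, 0.704, -0.704, 0.067]
contact_force: [-1.1, -0.2, -0.5]
opening: 0.503
```

send_rows(
  plan=[
    [[0, -0.003, 0], [0, 0, 0]],
    [[0, -0.003, 0], [0, 0, 0]],
    [[0, 0, 0], [0, 0, 0]],
    [[0, 0, 0], [0, 0, 0]],
    [[0, 0, 0], [0, 0, 0]],
    [[0, 0, 0], [0, 0, 0]],
    [[0, 0, 0], [0, 0, 0]],
    [[0, 0, 0], [0, 0, 0]],
  ],
  gripper=0.75,
  grip_force=24,
)

```text
time: 10.7
eef_pos: [0.5828, -0.0703, 0.0354]
tcp_rot: [-0.067, 0.704, -0.704, 0.067]
contact_force: [-0.0, -0.9, -1.3]
opening: 0.417
```

```bash
python3 - <<'E'
from h import *
s=get_state();c=read_camera("wrist");cv2.imwrite("pics/w7.png",c["img"])
sc=read_camera("scene")["img"]
print(s["eef_pos"],s["contact_force"],s["opening"]*85)
im=np.hstack([cv2.resize(c["img"][:210,140:420],(400,300),interpolation=cv2.INTER_CUBIC),cv2.resize(sc[150:270,160:320],(400,300),interpolation=cv2.INTER_CUBIC)])
cv2.imwrite("pics/m8.png",im)
E
```

```text
[ 0.58278406 -0.07028197  0.03543848] [-0.00853199 -0.85534398 -1.33112224] 35.423652713322525
```

View pics/m8.png

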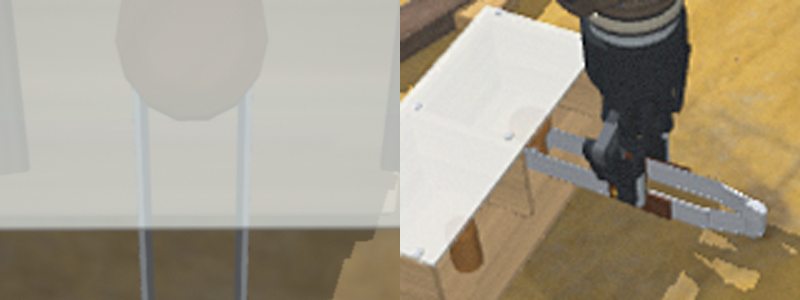

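send_rows(
  plan=[
    [[0, -0.02, 0], [0, 0, 0]],
    [[0, -0.03, 0], [0, 0, 0]],
    [[0, -0.02, 0], [0, 0, 0]],
    [[0, 0, 0], [0, 0, 0]],
    [[0.04, 0, 0], [0, 0, 0]],
    [[0.07, 0, 0], [0, 0, 0]],
    [[0.07, 0, 0], [0, 0, 0]],
    [[0.07, 0, 0], [0, 0, 0]],
    [[0.07, 0, 0], [0, 0, 0]],
    [[0.04, 0, 0], [0, 0, 0]],
    [[0, 0, 0], [0, 0, 0]],
  ],
)

```text
time: 11.9
eef_pos: [0.5395, -0.0785, 0.0437]
tcp_rot: [-0.067, 0.704, -0.704, 0.066]
contact_force: [-0.6, 0.0, -0.9]
opening: 0.418
```

```bash
python3 - <<'E'
from h import *
s=get_state();c=read_camera("wrist");cv2.imwrite("pics/w8.png",c["img"])
sc=read_camera("scene")["img"]
print(s["eef_pos"],s["contact_force"],s["opening"]*85)
im=np.hstack([cv2.resize(c["img"][:210,140:420],(400,300),interpolation=cv2.INTER_CUBIC),cv2.resize(sc[150:270,160:320],(400,300),interpolation=cv2.INTER_CUBIC)])
cv2.imwrite("pics/m9.png",im)
E
```

```text
[ 0.53953386 -0.07848863  0.04374824] [-0.61563269  0.01056317 -0.92629838] 35.54086570994132
```

send_rows(
  plan=[
    [[0.05, 0, 0], [0, 0, 0]],
    [[0.1, 0, 0], [0, 0, 0]],
    [[0.1, 0, 0], [0, 0, 0]],
    [[0.1, 0, 0], [0, 0, 0]],
    [[0.1, 0, 0], [0, 0, 0]],
    [[0.07, 0, 0], [0, 0, 0]],
    [[0.03, 0, 0], [0, 0, 0]],
    [[0, 0, 0], [0, 0, 0]],
  ],
)

```text
time: 12.8
eef_pos: [0.4752, -0.091, 0.044]
tcp_rot: [0.067, -0.704, 0.704, -0.067]
contact_force: [0.3, -0.4, -1.9]
opening: 0.419
```

send_rows(
  plan=[
    [[0, -0.05, 0], [0, 0, 0]],
    [[0, -0.12, 0], [0, 0, 0]],
    [[0, -0.15, 0], [0, 0, 0]],
    [[0, -0.15, 0], [0, 0, 0]],
    [[0, -0.15, 0], [0, 0, 0]],
    [[0, -0.15, 0], [0, 0, 0]],
    [[0, -0.12, 0], [0, 0, 0]],
    [[0, -0.1, 0], [0, 0, 0]],
    [[0, -0.05, 0], [0, 0, 0]],
    [[0, 0, 0], [0, 0, 0]],
    [[0, 0, 0], [0, 0, 0]],
    [[0, 0, 0], [0, 0, 0]],
  ],
)

```text
time: 14.0
eef_pos: [0.475, -0.0906, 0.1676]
tcp_rot: [-0.067, 0.704, -0.704, 0.066]
contact_force: [0.1, -0.3, -1.7]
opening: 0.418
```

```bash
python3 - <<'E'
from h import *
s=get_state();Rw=R.from_quat(s["tcp_rot"]).as_matrix();e=s["eef_pos"]
print(e,s["contact_force"],s["opening"]*85,Rw.round(3).tolist(),abs(s["dq"]).max())
ims={n:read_camera(n) for n in("wrist","top","scene")}
for n,c in ims.items():
    im=c["img"];cv2.imwrite(f"pics/{n}9.png",im)
    # expected stem/head pixel
    T=np.array(c["world_from_camera"]) if n!="wrist" else None
    if n=="wrist":
        M=np.eye(4);M[:3,:3]=Rw;M[:3,3]=e;T=M@np.array(c["mount"])
    kb=e+Rw@[-.1037,0,0];kb[2]=e[2]-.0255   # predicted knob underside
    for nm,dz in(("bottom",0),("mid",.015),("head",.040),("top",.049)):
        q=np.linalg.inv(T)@np.r_[kb+[0,0,dz],1];u=c["fx"]*q[0]/q[2]+c["cx"];v=c["fy"]*q[1]/q[2]+c["cy"]
        x=im[int(v),int(u)].tolist() if 0<=v<420 and 0<=u<560 else None
        print(n,nm,round(u,1),round(v,1),x, "z",round(kb[2]+dz,3))
    hsv=cv2.cvtColor(im,cv2.COLOR_BGR2HSV)
    if n!="top":
        u0,v0=int(u),max(int(v),0)
        for r in range(max(0,v0-20),v0+64,6): print(r,[hsv[r,k].tolist() for k in range(u0-64 if n=="wrist" else u0-20,u0+65 if n=="wrist" else u0+21,16 if n=="wrist" else 5)])
E
```

```text
[ 0.47496087 -0.09058826  0.16760304] [ 0.11732196 -0.28137297 -1.6512869 ] 35.490586351907304 [[-0.982, -0.002, 0.188], [-0.188, 0.001, -0.982], [0.002, -1.0, -0.001]] 0.0017668414177230462
wrist bottom 277.8 43.2 [82, 117, 159] z 0.142
wrist mid 278.0 36.4 [83, 120, 162] z 0.157
wrist head 278.5 20.8 [87, 127, 171] z 0.182
wrist top 278.7 13.2 [88, 128, 173] z 0.191
0 [[19, 90, 102], [14, 124, 154], [14, 124, 164], [14, 125, 163], [14, 128, 174], [14, 125, 178], [14, 127, 175], [19, 94, 98], [19, 92, 94]]
6 [[19, 86, 98], [14, 123, 149], [14, 125, 155], [14, 124, 165], [14, 125, 175], [14, 126, 174], [14, 126, 168], [19, 97, 100], [19, 95, 97]]
12 [[19, 96, 101], [14, 123, 141], [14, 125, 155], [14, 124, 166], [14, 125, 174], [14, 125, 171], [14, 125, 165], [19, 95, 99], [19, 93, 101]]
18 [[19, 90, 96], [14, 121, 133], [14, 123, 156], [14, 124, 166], [14, 126, 170], [15, 126, 166], [14, 124, 165], [17, 100, 99], [19, 98, 102]]
24 [[19, 86, 95], [14, 122, 121], [14, 125, 157], [14, 125, 167], [14, 125, 169], [14, 126, 164], [14, 125, 163], [15, 120, 128], [19, 101, 124]]
30 [[19, 86
[... 2852 characters left out ...]
], [20, 106, 168], [20, 119, 169], [19, 131, 162], [19, 123, 174], [19, 116, 163], [20, 136, 165], [18, 94, 157]]
198 [[17, 98, 153], [16, 97, 145], [17, 98, 195], [21, 120, 162], [20, 127, 167], [20, 140, 158], [20, 125, 155], [19, 126, 160], [21, 130, 169]]
204 [[16, 98, 143], [17, 100, 153], [19, 96, 111], [20, 119, 126], [20, 138, 164], [18, 126, 158], [20, 117, 164], [21, 132, 176], [20, 125, 169]]
210 [[17, 97, 155], [16, 103, 126], [20, 111, 110], [18, 111, 110], [19, 118, 104], [20, 115, 169], [21, 134, 173], [20, 123, 166], [20, 126, 164]]
216 [[18, 92, 130], [19, 108, 109], [19, 112, 109], [18, 103, 109], [19, 96, 111], [19, 88, 107], [20, 120, 117], [20, 131, 177], [20, 124, 173]]
```

```bash
python3 - <<'E'
from h import *
s=get_state();Rw=R.from_quat(s["tcp_rot"]).as_matrix();e=s["eef_pos"]
im=cv2.imread("pics/wrist9.png");hsv=cv2.cvtColor(im,cv2.COLOR_BGR2HSV)
def rows(m,name):
    n,l,st,ce=cv2.connectedComponentsWithStats(m)
    i=1+st[1:,4].argmax();m=(l==i)
    print(name,st[i].tolist(),ce[i].round(1));
    for r in range(st[i][1],st[i][1]+st[i][3],8 if name=="wrist" else 3):
        x=np.where(m[r])[0];
        if len(x):print(r,x.min(),x.max(),end=" | ")
    print()
m=((hsv[...,0]<=16)&(hsv[...,0]>=11)&(hsv[...,1]>108)).astype(np.uint8);m[130:]=0;m[:,:190]=0;m[:,380:]=0
rows(cv2.morphologyEx(m,cv2.MORPH_OPEN,np.ones((3,3))),"wrist")
c=read_camera("wrist");M=np.array(c["mount"])
t=np.linspace(0,2*np.pi,60)
for dz in(.030,.040,.049):
    # tool coords, knob upright at x=-.1037, underside 25.5mm below TCP
    q=np.c_[-.1037+.017*np.cos(t),np.full(60,.0255-dz),.017*np.sin(t)]-M[:3,3];q=q@M[:3,:3]
    u=c["fx"]*q[:,0]/q[:,2]+c["cx"];v=c["fy"]*q[:,1]/q[:,2]+c["cy"];print(dz,u.min().round(),u.max().round(),v.max().round())
im=cv2.imread("pics/scene9.png");hsv=cv2.cvtColor(im,cv2.COLOR_BGR2HSV)
m=((hsv[...,0]<=17)&(hsv[...,0]>=12)&(hsv[...,1]>140)).astype(np.uint8);z=np.zeros_like(m);z[140:200,235:285]=1
rows(m*z,"scene")
E
```

```text
wrist [222, 0, 105, 84, 7267] [274.   36.3]
0 226 322 | 8 224 323 | 16 223 325 | 24 222 326 | 32 223 325 | 40 225 323 | 48 227 321 | 56 231 317 | 64 238 310 | 72 244 304 | 80 258 290 | 
0.03 230.0 327.0 80.0
0.04 225.0 332.0 78.0
0.049 221.0 337.0 76.0
scene [248, 157, 19, 21, 269] [257.2 165.8]
157 255 260 | 160 250 264 | 163 248 266 | 166 248 266 | 169 250 264 | 172 253 262 | 175 255 263 |
```

```bash
python3 -c "
from plant import *
s=get_state();print(s['time'],s['eef_pos'],s['opening'],abs(s['dq']).max());print(sign_off())"
```

```text
14.2 [ 0.47526359 -0.09072278  0.16804806] 0.41919756718376766 0.0037905232249976634
the job is handed in; nothing more can be done
None
```

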